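Select the blue speed on the rotor spin-check drive

TASK

The selector lever of the green spin-check drive is parked in the short middle slot of its gate. With closed fingertips or the outside of the fingers, push the lever's knob out of park, along the cross channel and fully home into the slot with the blue mark, without going into any of the other coloured slots on the way. Only push the knob, never pinch it, leave the seals, loupe and hex key where they lie, and finish clear of everything.

Things in the scene. Friction and masses are not known exactly. Their poses are not given: they have to be found in the camera images.
- drive: fixed green gearbox, foot 170 x 210 mm, with an aluminium gate plate (150 x 190 mm) on top, plate top 104 mm above the bench. Origin: on the bench under the gate's centre, where the lever pivots; x points away from the robot to the grey motor (yaw differs from run to run), y to the black friction wheel on its left, z up
- gate (a point): centre of the gate, at plate top; axes as the drive. A cross channel 17 mm wide and 73 mm long runs along y. Outer columns at y = +28 and -28 mm each have a slot to +x and one to -x (four slots, 17 mm wide, closed ends at x = +28 and -28 mm). Park is the middle slot at y = 0, to -x only (end x = -28 mm); opposite it is the channel's solid wall
- knob (a point): middle of the square black knob (28 x 28 mm across its flats, 34 mm tall, faces square to the drive's x and y) on the lever, 158 mm from the pivot; its underside is 37 mm above the plate when upright. It travels about 34 mm along x from the channel to a slot's end and 46 mm along y from park to a channel end, with 4 mm of play. 2 to 3 N moves it; it stays where left
- stem (a point): point on the lever's 12 mm steel rod at the gate plate, 101 mm from the pivot; it shows where in the gate the lever stands. Fully home in a slot, this point is about 24 mm horizontally from that slot's coloured mark
- in_out (a joint): lever's tilt along the drive's x, rad: 0 in the cross channel, about +0.22 at the closed end of a slot towards +x, about -0.22 at the closed end of a slot towards -x (park included). Pushed towards +x out of park, the lever stops against the channel's far wall
- cross (a joint): lever's tilt along the drive's y, rad: 0 in the middle (park column), about +0.28 in the column at +y, about -0.28 in the column at -y. Pushed along the channel, the lever stops at its end, in line with the outer column
- blue_mark: blue enamel disc, 20 mm across, 1.5 mm thick, on the gate plate just beyond the closed end of one of the four outer slots, which it marks; which one changes from run to run. Origin: centre of its underside, 18 mm beyond the slot's closed end, in line with the slot. The lever must go into this slot
- red_mark: red enamel disc, 20 mm across, 1.5 mm thick, on the gate plate just beyond the closed end of one of the four outer slots, which it marks; which one changes from run to run. Origin: centre of its underside, 18 mm beyond the slot's closed end, in line with the slot
- yellow_mark: yellow enamel disc, 20 mm across, 1.5 mm thick, on the gate plate just beyond the closed end of one of the four outer slots, which it marks; which one changes from run to run. Origin: centre of its underside, 18 mm beyond the slot's closed end, in line with the slot
- green_mark: green enamel disc, 20 mm across, 1.5 mm thick, on the gate plate just beyond the closed end of one of the four outer slots, which it marks; which one changes from run to run. Origin: centre of its underside, 18 mm beyond the slot's closed end, in line with the slot
- knob_near: the -x (near) side of the lever's knob: a flat face 14 mm out from the knob's middle, 24 mm wide, 34 mm tall. Origin: the middle of the knob (same point as knob)
- knob_far: the +x (far) side of the lever's knob: a flat face 14 mm out from the knob's middle, 24 mm wide, 34 mm tall. Origin: the middle of the knob (same point as knob)
- knob_left: the +y (left) side of the lever's knob: a flat face 14 mm out from the knob's middle, 24 mm wide, 34 mm tall. Origin: the middle of the knob (same point as knob)
- knob_right: the -y (right) side of the lever's knob: a flat face 14 mm out from the knob's middle, 24 mm wide, 34 mm tall. Origin: the middle of the knob (same point as knob)
- seal_a: loose orange silicone bucket seal lying flat on the bench, a ring 60 mm outside, 42 mm inside, 10 mm thick; origin at the centre of its underside. To be left alone
- seal_b: loose orange silicone bucket seal lying flat on the bench, a ring 60 mm outside, 42 mm inside, 10 mm thick; origin at the centre of its underside. To be left alone
- loupe: loose green glass inspection loupe in a round black mount, 44 mm across, 28 mm tall, standing on the bench; origin at the centre of its underside. To be left alone
- hex_key: loose black steel hex key lying flat on the bench, long leg 95 mm along its x, short leg 30 mm, 8 mm thick; origin under the middle of the long leg. To be left alone
- clamp: fixed cast iron bench clamp (390 mm long with its screw, 110 mm wide, along its x) gripping a silver rotor 176 mm across, 138 mm tall in all; origin on the bench under the rotor's centre. An obstacle only

How it is judged (in metres and radians):
At the end, for the whole second after the job is handed in: The lever is at rest at the closed end of the blue-marked slot (its rod within about 4 mm of the end, measured at the gate plate); seals, loupe and hex key are within 15 mm of where they lay (horizontal distance between stem and blue_mark below 0.028 m and velocity of joint in_out between -0.02 and 0.02 rad/s and velocity of joint cross between -0.02 and 0.02 rad/s and distance of each of seal_a, seal_b, loupe, hex_key from where it was at the start of the episode below 0.015 m); the robot touches nothing.
It fails at once if the lever goes well into the red slot (two thirds of the way or more) (horizontal distance between stem and red_mark below 0.031 m).
It fails at once if the lever goes well into the yellow slot (two thirds of the way or more) (horizontal distance between stem and yellow_mark below 0.031 m).
It fails at once if the lever goes well into the green slot (two thirds of the way or more) (horizontal distance between stem and green_mark below 0.031 m).
It fails at once if the knob is pinched: pressed on two opposite sides at once ((contact force between the fingers and knob_near above 1.5 N and contact force between the fingers and knob_far above 1.5 N) or (contact force between the fingers and knob_left above 1.5 N and contact force between the fingers and knob_right above 1.5 N)).
It fails at once if a seal, the loupe or the hex key is moved by 15 mm or more or lifted (distance of any of seal_a, seal_b, loupe, hex_key from where it was at the start of the episode above 0.015 m).
It also fails if it takes over 51 s, if anything falls off the work surface, if the arm or the gripper's body presses on something with over 40 N, if the wrist force passes 120 N, or if a joint passes its speed limit or range.

ROBOT

A 6-joint arm with a two-finger parallel gripper is mounted at the origin on the work surface. World frame = base frame: x ahead of the robot, y to its left, z up, the work surface at z = 0. Lengths are in mm, angles in rad, forces in N, time in s.
With the tool pointing down it reaches from about 300 to 875 mm from the base axis. Payload 4.2 kg.
Tool frame: the origin (TCP) lies between the finger pads; the fingertips stand finger_overhang ahead of it and the grasp point (between the pads) lies 6 mm ahead of it (finger_overhang is the distance from the TCP to the fingertips, in mm); z points along the fingers, y is the line along which they close (so a half turn about z gives the same grasp; the last joint's range is limited). The gripper opens to 85 mm and grips with 20 to 120 N. Pads are 22 mm wide; open, the fingers measure 114 mm over their backs; the gripper's body (76 mm by 85 mm) begins 54 mm behind the grasp point. The pads swing forward as they close: fully open they stand 13 mm farther back than shut.
Start: joints at [-1.28, 0.32, 1.565, -0, 1.257, -0.02], TCP at [175.849, -547.463, 256.338] pointing down, gripper open.
Joint ranges: [-3.11, 3.11], [-0.84, 2.01], [0.21, 2.61], [-1.34, 4.49], [0.05, 2.63], [-2.56, 2.56]. Speed limits (rad/s): [2.57, 2.57, 3.14, 3.14, 3.14, 3.14].

INTERFACE

Orientations are given as a unit quaternion [w, x, y, z].
In Python, from rig import * gives the robot as it stands.
- The arm moves only by the tool servo_tool, never from a script. Its arguments are lists of equal length, an entry for each row: "xyz": the shift along the world's x, y, z in mm, a list of three; "roll": the turn about the world's z in rad. In form: {"xyz": [[x, y, z], ...], "roll": [roll, ...]}. A call has 1 to 12 rows; each row shifts and turns the commanded pose from where the row before left it; what a row does not reach is not made up. A row lasts 1/12 s, in which the tool goes at most 41.7 mm and 7.16 degrees, less where a joint would pass 70% of its speed; a pose out of reach is approached as far as the arm can. A call with a gripper value outside its range is refused whole. "fingers" is the finger opening in mm, from 0 to 85.4, set as the call begins (left out, the last holds). The fingers move at their own pace and stop on an object; "newtons" is the grip in N (left out, the last holds). Time passes only in rows, so rows that do not move let the fingers close. It gives the time, the measured TCP pose, the force, the opening and the grip force at its end, in the units of the state.
- read_state(): the state, without advancing time (a new reading comes with each control period).
- grab_frame(name): name is "scene" or "top"; returns a dict with "img" (420x560x3 uint8, red, green, blue), "fx", "fy", "cx", "cy" (pixels), "world_from_camera" (4x4, takes a point from camera to world coordinates). Camera axes: x right, y down, z forward; pixel columns grow to the right and rows downward; lengths in mm; the calibration is good to about 2 mm. A picture is of the moment at which its call begins. There is no depth.
- finish_job(): hands the job in; it is judged then, once.
The state is a dict: "time": time; "joints": joint angles; "joint_vel": joint speeds; "effort": joint torques, N m; "tcp_pos": TCP position; "tool_rot": TCP orientation; "ft_force": force on the tool from outside, world axes, zero at the start; "ft_torque": the same for the moment, N m; "grip_width": opening from 0.0 (shut) to 1.0 (fully open); "grip_force": force on a finger pad.
Only numpy, scipy, OpenCV 4.12 (cv2) and the standard library are available. Lean on these libraries where they do the work, as an engineer would, in place of code of your own. Each camera call takes 0.05 s, during which the arm holds its last target. There are 200 camera calls.

## Working session

There is one attempt and no reset: what is moved stays moved. The work goes in short steps, Python scripts to look and compute and a tool call to move; the robot and the scene stay as the last step left them, time stands still between calls to the robot, and variables do not carry over. Pictures are saved under pics/ and viewed, at most 10 in all, crops included, and the job is handed in when it is done.

Besides the shell and the picture viewer there is one more tool, called in YAML: its name, and indented under it one key for each argument. servo_tool: Moves the arm, as the interface text tells. Its arguments: {"type":"object","properties":{"xyz":{"type":"array"},"roll":{"type":"array"},"fingers":{"type":"number"},"newtons":{"type":"number"}},"required":["xyz","roll"]}

```bash
mkdir -p pics
cat > h.py <<'E'
from rig import *
import numpy as np, cv2
def ray(f,u,v,z):
    T=np.array(f["world_from_camera"]); d=T[:3,:3]@np.array([(u-f["cx"])/f["fx"],(v-f["cy"])/f["fy"],1]); o=T[:3,3]
    return o+d*(z-o[2])/d[2]
def proj(f,p):
    T=np.linalg.inv(np.array(f["world_from_camera"])); c=T[:3,:3]@np.array(p)+T[:3,3]
    return np.array([f["fx"]*c[0]/c[2]+f["cx"],f["fy"]*c[1]/c[2]+f["cy"]])
def save(f,n): cv2.imwrite(n,cv2.cvtColor(f["img"],cv2.COLOR_RGB2BGR))
E
python3 - <<'E'
from h import *
for n in("top","scene"):
    f=grab_frame(n); save(f,f"pics/{n}0.png"); print(n,np.round(f["world_from_camera"],2).tolist(),f["fx"],f["cx"],f["cy"])
s=read_state(); print(s)
E
```

```text
top [[0.13, -0.97, 0.21, 360.36], [-0.99, -0.13, 0.02, 53.9], [0.0, -0.21, -0.98, 1076.14], [0.0, 0.0, 0.0, 1.0]] 501.9945968849657 281.2328382700556 208.735947483583
scene [[-0.01, 0.74, -0.67, 1277.62], [1.0, 0.01, -0.0, 67.78], [0.0, -0.67, -0.74, 935.79], [0.0, 0.0, 0.0, 1.0]] 466.27785928720533 280.4714712160287 202.17858553678866
{'time': 0.1, 'joints': array([-1.27998520e+00,  3.20208293e-01,  1.56554827e+00,  6.11378652e-06,
        1.25741717e+00, -2.00119482e-02]), 'joint_vel': array([ 0.00058262, -0.00153996, -0.00430167, -0.00086597,  0.00091331,
       -0.00120936]), 'effort': array([ 7.34974983e-04, -4.16407442e+01, -2.34703070e+01, -2.55828233e-06,
        4.91966115e-03, -4.18177333e-07]), 'tcp_pos': array([ 175.74324285, -547.07459694,  255.58101659]), 'tool_rot': array([-7.83694842e-04,  9.87947752e-01,  1.54785707e-01, -1.03831078e-04]), 'ft_force': array([-0.48059652,  0.18136278,  0.22458107]), 'ft_torque': array([-0.01644958,  0.03322695, -0.02306023]), 'grip_force': 0.0, 'grip_width': 0.99959315281117}
```

View pics/top0.png

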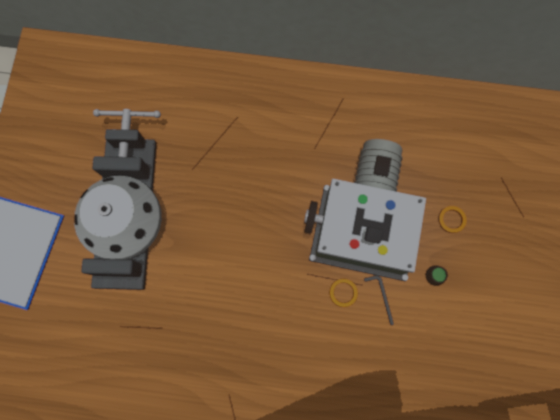

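View pics/scene0.png

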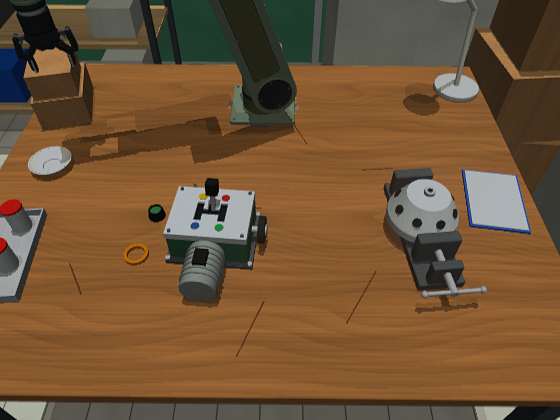

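The top view shows the four marks: green (362,199), blue (390,205), red (354,244), yellow (382,250). Blue is the +x/−y slot. The knob is near (375,231) and leans towards the robot.

```bash
cat > loc.py <<'E'
from h import *
f=grab_frame("top"); hsv=cv2.cvtColor(f["img"],cv2.COLOR_RGB2HSV)
P={}
for n,(u,v),hr in(("green",(362,199),(45,90)),("blue",(390,205),(100,130)),("red",(354,244),(0,8)),("yellow",(382,250),(22,35))):
    m=cv2.inRange(hsv,(hr[0],100,50),(hr[1],255,255)); w=np.zeros_like(m); cv2.circle(w,(u,v),9,255,-1)
    y,x=np.nonzero(m&w); P[n]=ray(f,x.mean(),y.mean(),105.5)[:2]; print(n,len(x),x.mean().round(1),y.mean().round(1),P[n].round(1))
M={"green":(46,28),"blue":(46,-28),"red":(-46,28),"yellow":(-46,-28)}
A=[];b=[]
for k,(x,y) in M.items(): A+=[[1,0,x,-y],[0,1,y,x]]; b+=list(P[k])
s,r,_,_=np.linalg.lstsq(np.array(A),np.array(b),rcond=None); yaw=np.arctan2(s[3],s[2])
print("gate",s[:2],"yaw",yaw,"scale",np.hypot(s[2],s[3]),"res",r)
R=np.array([[np.cos(yaw),-np.sin(yaw)],[np.sin(yaw),np.cos(yaw)]])
for n,g,zz in(("park",(-34,0),155),("chan",(0,0),158),("chanR",(0,-45),152),("blueend",(34,-44),148)):
    p=s[:2]+R@np.array(g); print(n,p.round(1),proj(f,[*p,zz]).round(1))
print("ex",R[:,0].round(3),"ey",R[:,1].round(3))
I=cv2.resize(cv2.cvtColor(f["img"],cv2.COLOR_RGB2BGR)[160:310,290:490],None,fx=4,fy=4,interpolation=2); cv2.imwrite("pics/crop1.png",I)
E
python3 loc.py
```

```text
green 52 362.4 198.6 [609.7 -79.1]
blue 57 390.1 204.5 [ 604.7 -134.6]
red 62 354.0 243.5 [517.9 -71.2]
yellow 65 382.1 249.7 [ 513.  -126.7]
gate [ 561.32722859 -102.9080511 ] yaw -0.08686820609756644 scale 0.9994747258762289 res [0.07861469]
park [ 527.5 -100. ] [373.7 236.6]
chan [ 561.3 -102.9] [377.2 218.7]
chanR [ 557.4 -147.7] [400.3 224.4]
blueend [ 591.4 -149.7] [402.2 207.4]
ex [ 0.996 -0.087] ey [0.087 0.996]
```

View pics/crop1.png

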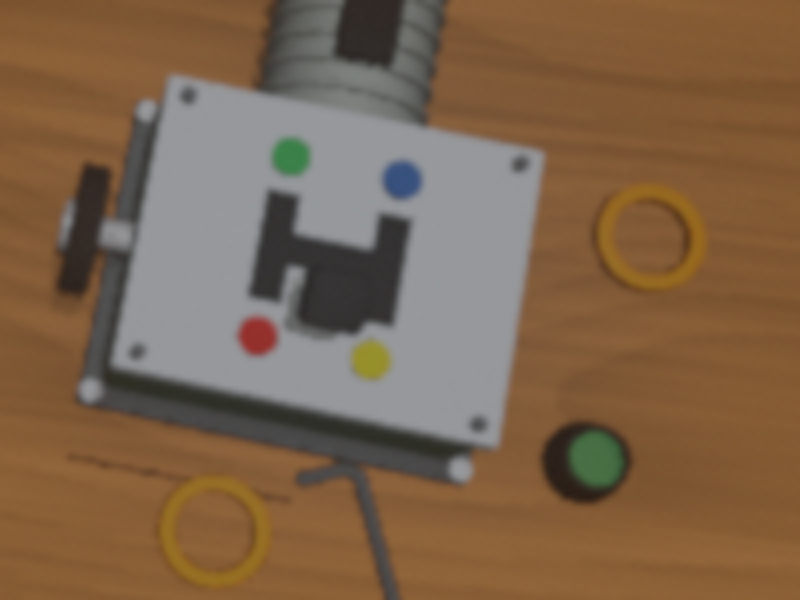

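```bash
python3 -c "
import rig
print([ (n,getattr(rig,n) if not callable(getattr(rig,n)) else '') for n in dir(rig) if n[0]!='_'])" | cut -c1-1500
```

```text
[('Unreachable', ''), ('finger_overhang', 25.0), ('finish_job', ''), ('grab_frame', ''), ('read_state', '')]
```

servo_tool:
  xyz:
    - [15,22,0]
    - [15,22,0]
    - [15,22,0]
    - [15,22,0]
    - [15,22,0]
    - [15,22,0]
    - [15,22,0]
    - [15,22,0]
    - [15,22,0]
    - [15,22,0]
  roll: [-0.04,-0.04,-0.04,-0.04,-0.04,-0.04,-0.04,-0.04,-0.04,-0.04]
  fingers: 0

```text
time: 0.98
tcp_pos: [326.2, -326.2, 256.2]
tool_rot: [-0.0, 0.999, -0.046, -0.0]
ft_force: [0.7, -0.1, -1.1]
grip_width: -0.001
grip_force: 0.0
```

servo_tool:
  xyz:
    - [16,23,0]
    - [16,23,0]
    - [16,23,0]
    - [16,23,0]
    - [16,23,0]
    - [16,23,0]
    - [16,23,0]
    - [16,23,0]
    - [16,23,0]
    - [16,23,0]
    - [0,0,-20]
    - [0,0,-20]
  roll: [0,0,0,0,0,0,0,0,0,0,0,0]

```text
time: 1.98
tcp_pos: [487.3, -96.2, 216.5]
tool_rot: [0.0, 0.999, -0.043, 0.001]
ft_force: [-0.1, 0.3, -1.1]
grip_width: 0.002
grip_force: 0.0
```

servo_tool:
  xyz:
    - [0,0,-20]
    - [0,0,-14]
    - [0,0,-12]
    - [0,0,0]
  roll: [0,0,0,0]

```text
time: 2.32
tcp_pos: [484.1, -97.0, 167.8]
tool_rot: [-0.0, 0.999, -0.045, -0.003]
ft_force: [0.3, 0.4, 0.1]
grip_width: 0.002
grip_force: 0.0
```

Run:
```python
from h import *
a=[cv2.resize(grab_frame(n)["img"][r:r+150,c:c+130],None,fx=3,fy=3,interpolation=2) for n,r,c in(("top",160,310),("scene",130,150))]
save({"img":np.hstack(a)},"pics/pre.png")
```

```text
(no output)
```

View pics/pre.png

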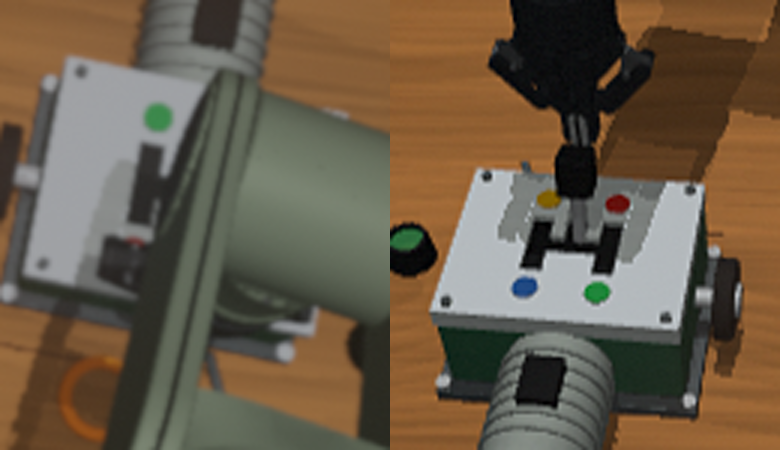

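The scene crop shows the closed fingers behind and in line with the knob. I'm pushing it out of park along +x.

servo_tool:
  xyz:
    - [5,-0.4,0]
    - [5,-0.4,0]
    - [5,-0.4,0]
    - [4,-0.4,0]
    - [4,-0.4,0]
    - [4,-0.4,0]
    - [4,-0.4,0]
    - [4,-0.3,0]
    - [4,-0.3,0]
    - [4,-0.3,0]
    - [0,0,0]
  roll: [0,0,0,0,0,0,0,0,0,0,0]

```text
time: 3.33
tcp_pos: [529.9, -101.3, 170.3]
tool_rot: [0.0, 0.999, -0.045, 0.0]
ft_force: [-1.4, -0.4, 1.4]
grip_width: 0.0
grip_force: 0.8
```

servo_tool:
  xyz:
    - [2,-0.2,0]
    - [2,-0.2,0]
    - [0,0,0]
  roll: [0,0,0]

```text
time: 3.58
tcp_pos: [533.1, -101.6, 170.3]
tool_rot: [0.0, 0.999, -0.045, 0.0]
ft_force: [-1.9, 0.2, 0.8]
grip_width: -0.001
grip_force: 1.0
```

servo_tool:
  xyz:
    - [1,-0.1,0]
    - [1,-0.1,0]
    - [0,0,0]
  roll: [0,0,0]

```text
time: 3.83
tcp_pos: [534.9, -101.7, 170.3]
tool_rot: [0.0, 0.999, -0.045, -0.0]
ft_force: [-2.1, 0.7, 1.2]
grip_width: 0.001
grip_force: 1.2
```

servo_tool:
  xyz:
    - [1,-0.1,0]
    - [0.5,0,0]
    - [0,0,0]
  roll: [0,0,0]

```text
time: 4.08
tcp_pos: [536.4, -101.9, 170.4]
tool_rot: [0.0, 0.999, -0.045, 0.0]
ft_force: [-2.2, -0.1, 2.7]
grip_width: 0.001
grip_force: 1.2
```

Run:
```python
from h import *
save({"img":cv2.resize(grab_frame("scene")["img"][150:260,150:280],None,fx=6,fy=5.4,interpolation=2)},"pics/p1.png")
```

```text
(no output)
```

View pics/p1.png

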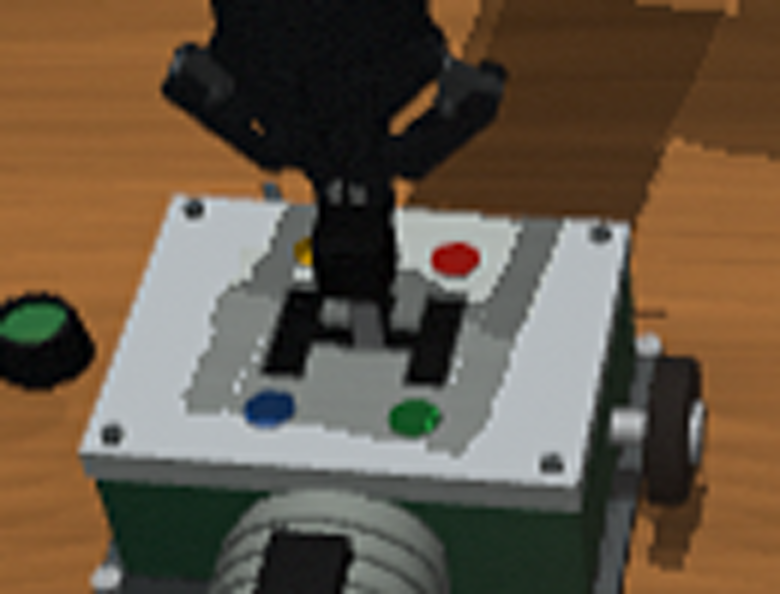

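The rod is in the cross channel near its far wall. I'm going round to the knob's left face.

servo_tool:
  xyz:
    - [-10,0.9,0]
    - [-20,1.7,0]
    - [1.4,16,0]
    - [1.4,16,0]
    - [1.4,16,0]
    - [18,-1.6,0]
    - [18,-1.6,0]
    - [18,-1.6,0]
    - [0,0,0]
  roll: [0,0,0,0,0,0,0,0,0]

```text
time: 4.88
tcp_pos: [567.7, -56.2, 170.4]
tool_rot: [0.0, 0.999, -0.044, 0.002]
ft_force: [0.9, -1.5, 0.3]
grip_width: 0.004
grip_force: 0.0
```

servo_tool:
  xyz:
    - [-0.4,-5,0]
    - [-0.4,-5,0]
    - [-0.4,-5,0]
    - [-0.4,-5,0]
    - [-0.4,-5,0]
    - [-0.4,-5,0]
    - [-0.4,-5,-1]
    - [-0.4,-5,-1]
    - [-0.4,-5,-1]
    - [-0.4,-5,-1]
    - [-0.4,-4,-1]
    - [0,0,0]
  roll: [0,0,0,0,0,0,0,0,0,0,0,0]

```text
time: 5.88
tcp_pos: [560.1, -111.0, 165.1]
tool_rot: [0.0, 0.999, -0.045, -0.0]
ft_force: [-0.3, 1.5, 2.3]
grip_width: -0.001
grip_force: 0.7
```

Run:
```python
from h import *
save({"img":cv2.resize(grab_frame("scene")["img"][150:260,150:280],None,fx=6,fy=5.4,interpolation=2)},"pics/p2.png")
```

```text
(no output)
```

View pics/p2.png

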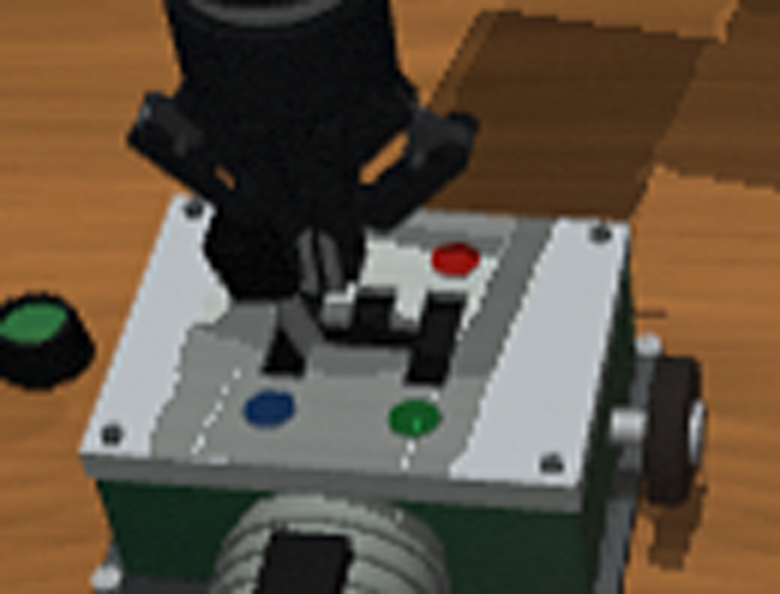

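The rod is most of the way to the right column, at about (300,330). I'm continuing to the channel's end with force checks.

servo_tool:
  xyz:
    - [-0.2,-2,0]
    - [-0.2,-2,0]
    - [-0.2,-2,0]
    - [0,0,0]
  roll: [0,0,0,0]

```text
time: 6.27
tcp_pos: [559.4, -116.2, 165.0]
tool_rot: [-0.0, 0.999, -0.045, -0.0]
ft_force: [1.5, 2.0, -0.8]
grip_width: -0.007
grip_force: 0.8
```

servo_tool:
  xyz:
    - [-0.2,-2,0]
    - [-0.1,-1,0]
    - [0,0,0]
  roll: [0,0,0]

```text
time: 6.52
tcp_pos: [559.1, -119.1, 165.2]
tool_rot: [-0.0, 0.999, -0.045, -0.0]
ft_force: [-0.3, 2.0, -0.9]
grip_width: 0.0
grip_force: 0.9
```

Run:
```python
from h import *
save({"img":cv2.resize(grab_frame("scene")["img"][150:260,150:280],None,fx=6,fy=5.4,interpolation=2)},"pics/p3.png")
```

```text
(no output)
```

View pics/p3.png

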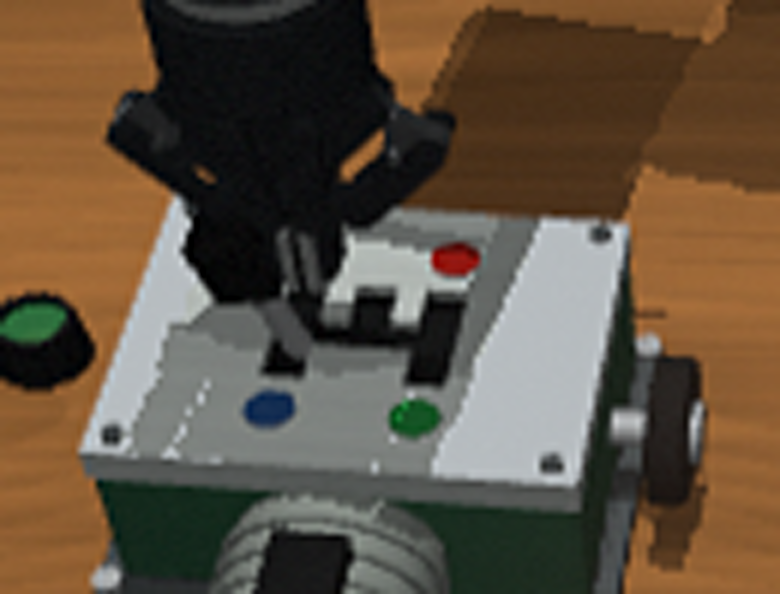

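servo_tool:
  xyz:
    - [-0.1,-1,0]
    - [-0.1,-1,0]
    - [0,0,0]
  roll: [0,0,0]

```text
time: 6.82
tcp_pos: [559.0, -120.1, 165.2]
tool_rot: [-0.001, 0.999, -0.045, -0.0]
ft_force: [0.6, 7.0, -1.7]
grip_width: 0.0
grip_force: 2.7
```

servo_tool:
  xyz:
    - [-0.1,-1,0]
    - [-0.1,-1,0]
    - [0,0,0]
  roll: [0,0,0]

```text
time: 7.07
tcp_pos: [558.9, -120.7, 165.1]
tool_rot: [-0.003, 0.999, -0.045, -0.0]
ft_force: [1.2, 10.3, -1.9]
grip_width: -0.001
grip_force: 4.8
```

It stopped firmly at the channel end (10 N). I'm backing off and going round to the knob's near face.

servo_tool:
  xyz:
    - [0.5,6,0]
    - [0.6,7,0]
    - [-15,1.3,0]
    - [-15,1.3,0]
    - [-15,1.3,0]
    - [-1.1,-12.5,0]
    - [-1.1,-12.5,0]
    - [-1.1,-12.5,0]
    - [0,0,0]
  roll: [0,0,0,0,0,0,0,0,0]

```text
time: 7.82
tcp_pos: [512.5, -146.6, 165.6]
tool_rot: [0.001, 0.999, -0.046, 0.001]
ft_force: [-0.6, 0.3, 0.8]
grip_width: -0.002
grip_force: 0.0
```

servo_tool:
  xyz:
    - [5,-0.4,0]
    - [5,-0.4,0]
    - [5,-0.4,0]
    - [4,-0.4,0]
    - [4,-0.4,0]
    - [4,-0.4,0]
    - [4,-0.4,0]
    - [4,-0.4,0]
    - [4,-0.4,-1]
    - [4,-0.4,-1]
    - [3,-0.3,-1]
    - [0,0,0]
  roll: [0,0,0,0,0,0,0,0,0,0,0,0]

```text
time: 8.82
tcp_pos: [558.8, -148.0, 162.2]
tool_rot: [0.0, 0.999, -0.045, 0.001]
ft_force: [-0.6, 1.0, 0.9]
grip_width: 0.0
grip_force: 0.5
```

Run:
```python
from h import *
save({"img":cv2.resize(grab_frame("scene")["img"][150:260,150:280],None,fx=6,fy=5.4,interpolation=2)},"pics/p4.png")
```

```text
(no output)
```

View pics/p4.png

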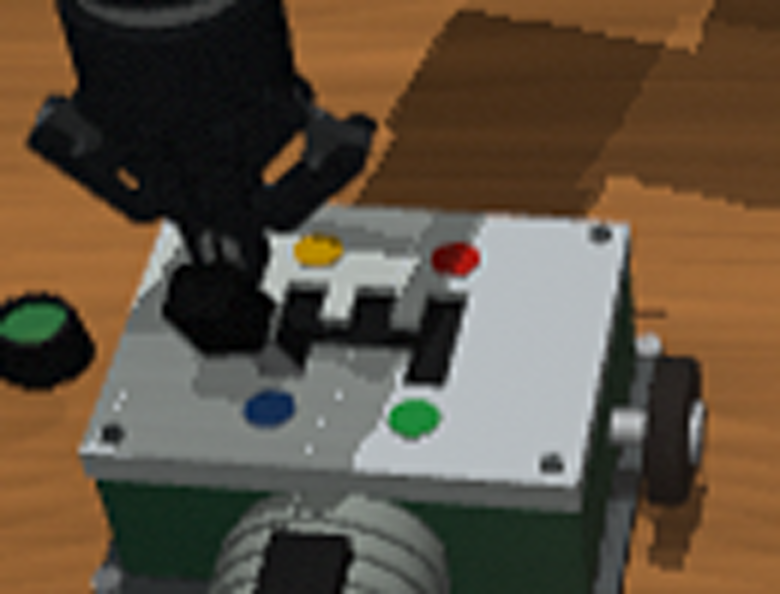

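The rod is well into the blue slot. I'm pushing it home.

servo_tool:
  xyz:
    - [2,-0.2,0]
    - [2,-0.2,0]
    - [2,-0.2,0]
    - [0,0,0]
  roll: [0,0,0,0]

```text
time: 9.2
tcp_pos: [560.6, -148.3, 161.9]
tool_rot: [-0.0, 0.999, -0.044, -0.004]
ft_force: [-10.3, 0.4, 7.4]
grip_width: -0.003
grip_force: 5.7
```

servo_tool:
  xyz:
    - [1,-0.1,0]
    - [1,-0.1,0]
    - [0,0,0]
  roll: [0,0,0]

```text
time: 9.45
tcp_pos: [560.9, -148.3, 161.9]
tool_rot: [-0.0, 0.999, -0.044, -0.006]
ft_force: [-14.2, 1.1, 9.2]
grip_width: -0.0
grip_force: 7.9
```

servo_tool:
  xyz:
    - [1,-0.1,0]
    - [1,-0.1,0]
    - [0,0,0]
  roll: [0,0,0]

```text
time: 9.7
tcp_pos: [561.3, -148.4, 161.8]
tool_rot: [-0.001, 0.999, -0.044, -0.008]
ft_force: [-18.4, 1.0, 11.4]
grip_width: -0.002
grip_force: 10.1
```

The force rise means the closed end. I'm retreating and verifying.

servo_tool:
  xyz:
    - [-6,0.5,0]
    - [-15,1.3,0]
    - [-20,1.7,0]
    - [-10,0,20]
    - [0,0,30]
    - [0,-10,30]
    - [-15,-25,20]
    - [-15,-30,0]
    - [-15,-30,0]
    - [-15,-30,0]
    - [-15,-30,0]
    - [-15,-30,0]
  roll: [0,0,0,0,0,0,0,0,0,0,0,0]

```text
time: 10.7
tcp_pos: [426.5, -332.4, 262.5]
tool_rot: [0.001, 0.999, -0.045, 0.001]
ft_force: [0.7, 0.1, -0.4]
grip_width: 0.001
grip_force: 0.0
```

servo_tool:
  xyz:
    - [-10,-25,0]
    - [-10,-25,0]
    - [-10,-25,0]
    - [0,0,0]
    - [0,0,0]
    - [0,0,0]
  roll: [0,0,0,0,0,0]

```text
time: 11.2
tcp_pos: [397.0, -405.5, 262.2]
tool_rot: [0.0, 0.999, -0.045, 0.0]
ft_force: [-0.0, 1.0, 0.4]
grip_width: -0.0
grip_force: 0.0
```

Run:
```python
from h import *
a=[cv2.resize(grab_frame(n)["img"][r:r+150,c:c+130],None,fx=3,fy=3,interpolation=2) for n,r,c in(("top",180,340),("scene",140,150))]
save({"img":np.hstack(a)},"pics/end.png")
f=grab_frame("scene")
ex=np.array([.996,-.087]);ey=np.array([.087,.996]);g=np.array([561.3,-102.9])
for n,x,y,z in(("knob home",34,-44,147),("stem home",22,-28,104),("stem 5 short",17,-28,104)):
    u=proj(f,[*(g+x*ex+y*ey),z]); print(n,((u-[150,140])*3+[390,0]).round(1))
```

```text
knob home [495.4 209.5]
stem home [527.5 235.9]
stem 5 short [528.9 231. ]
```

View pics/end.png

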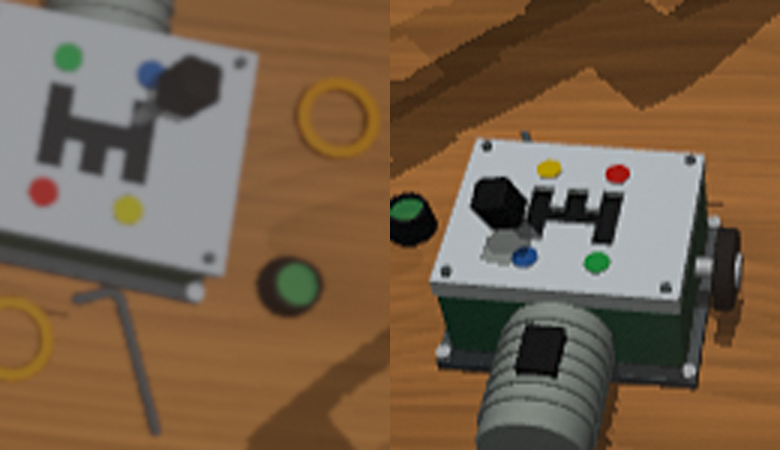

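Run:
```python
from h import *
from scipy.optimize import least_squares
from scipy.spatial import ConvexHull
ex=np.array([.996,-.087,0]);ey=np.array([.087,.996,0]);g=np.array([561.3,-102.9,0]);ez=np.array([0,0,1.])
obs={}
for n,(u,v) in(("top",(403,209)),("scene",(186,207))):
    f=grab_frame(n); m=(f["img"].max(2)<62).astype(np.uint8)
    k=cv2.morphologyEx(m,cv2.MORPH_OPEN,np.ones((5,5),np.uint8)); _,l,st,c=cv2.connectedComponentsWithStats(k)
    i=l[v,u]; print(n,i,st[i],c[i].round(1)); obs[n]=(f,c[i])
def knob(a,b):
    d=np.array([np.tan(a),np.tan(b),1]); d/=np.linalg.norm(d)
    x=np.array([d[2],0,-d[0]]);x/=np.linalg.norm(x);y=np.cross(d,x)
    w=lambda q:g+q[0]*ex+q[1]*ey+(q[2]+1)*ez
    P=[w(158*d+sx*14*x+sy*14*y+sz*17*d) for sx in(-1,1) for sy in(-1,1) for sz in(-1,1)]
    return P,d
def pred(f,a,b):
    p=np.array([proj(f,q) for q in knob(a,b)[0]],np.float32); M=cv2.moments(cv2.convexHull(p)); return np.array([M["m10"],M["m01"]])/M["m00"]
for ks in(("top",),("scene",),("top","scene")):
    r=least_squares(lambda q:np.concatenate([pred(obs[k][0],*q)-obs[k][1] for k in ks]),[.2,-.28])
    d=knob(*r.x)[1]; s=101*d; print(ks,r.x.round(3),"stem",s.round(1),"dist to blue",np.hypot(s[0]-46,s[1]+28).round(1),"res",r.fun.round(2))
```

```text
top 5 [392 200  21  18 298] [401.9 208.7]
scene 16 [178 200  17  17 242] [186.1 207.8]
('top',) [ 0.2  -0.28] stem [ 19.3 -27.4  95.3] dist to blue 26.7 res [-0.14  0.24]
('scene',) [ 0.2  -0.28] stem [ 19.3 -27.4  95.3] dist to blue 26.7 res [-0.31 -0.14]
('top', 'scene') [ 0.2  -0.28] stem [ 19.3 -27.4  95.3] dist to blue 26.7 res [-0.14  0.24 -0.31 -0.14]
```

Run:
```python
from h import *
ex=np.array([.996,-.087,0]);ey=np.array([.087,.996,0]);g=np.array([561.3,-102.9,0]);ez=np.array([0,0,1.])
F={n:grab_frame(n) for n in("top","scene")}; O={"top":(401.9,208.7),"scene":(186.1,207.8)}
def c(f,a,b):
    d=np.array([np.tan(a),np.tan(b),1]); d/=np.linalg.norm(d); x=np.array([d[2],0,-d[0]]);x/=np.linalg.norm(x);y=np.cross(d,x)
    w=lambda q:g+q[0]*ex+q[1]*ey+(q[2]+1)*ez
    p=np.array([proj(f,w(158*d+i*14*x+j*14*y+k*17*d)) for i in(-1,1) for j in(-1,1) for k in(-1,1)],np.float32)
    M=cv2.moments(cv2.convexHull(p)); return np.array([M["m10"],M["m01"]])/M["m00"]
for a in(.16,.18,.2,.22,.24): print(a,*[(c(F[k],a,-.28)-O[k]).round(2) for k in F], "gap", round(46-101*np.tan(a)/np.sqrt(1+np.tan(a)**2+np.tan(.28)**2),1))
```

```text
0.16 [-0.42  3.19] [ 0.07 -2.44] gap 30.5
0.18 [-0.3  1.7] [-0.15 -1.31] gap 28.6
0.2 [-0.19  0.23] [-0.35 -0.15] gap 26.7
0.22 [-0.09 -1.23] [-0.55  1.02] gap 24.8
0.24 [-0.01 -2.67] [-0.74  2.21] gap 22.9
```

The knob fit from both cameras puts the stem about 26 mm from the mark, against a limit of 28. There is time for a second, firmer push, so I'll take it for margin.

servo_tool:
  xyz:
    - [12,26,0]
    - [12,26,0]
    - [12,26,0]
    - [12,26,0]
    - [12,26,0]
    - [12,26,0]
    - [12,26,0]
    - [12,26,0]
    - [12,26,0]
    - [12,26,0]
    - [0,0,-30]
    - [0,0,-30]
  roll: [0,0,0,0,0,0,0,0,0,0,0,0]

```text
time: 12.55
tcp_pos: [518.6, -143.9, 203.5]
tool_rot: [0.001, 0.999, -0.043, 0.003]
ft_force: [-0.3, -0.4, -0.4]
grip_width: 0.001
grip_force: 0.0
```

servo_tool:
  xyz:
    - [0,0,-20]
    - [0,0,-15]
    - [8,-0.7,0]
    - [8,-0.7,0]
    - [8,-0.7,0]
    - [6,-0.5,0]
    - [3,-0.3,0]
    - [3,-0.3,0]
    - [2,-0.2,0]
    - [2,-0.2,0]
    - [0,0,0]
  roll: [0,0,0,0,0,0,0,0,0,0,0]

```text
time: 13.47
tcp_pos: [556.9, -149.1, 167.5]
tool_rot: [0.0, 0.999, -0.045, 0.0]
ft_force: [-0.0, 0.6, 0.3]
grip_width: 0.001
grip_force: 0.0
```

servo_tool:
  xyz:
    - [1.5,0,0]
    - [1.5,0,0]
    - [1,0,0]
    - [0,0,0]
  roll: [0,0,0,0]

```text
time: 13.8
tcp_pos: [560.4, -149.1, 167.3]
tool_rot: [0.0, 0.999, -0.045, -0.0]
ft_force: [-0.3, -0.3, 0.5]
grip_width: 0.003
grip_force: 0.5
```

servo_tool:
  xyz:
    - [1.5,0,0]
    - [1.5,0,0]
    - [1,0,0]
    - [0,0,0]
  roll: [0,0,0,0]

```text
time: 14.13
tcp_pos: [561.5, -149.1, 167.2]
tool_rot: [0.0, 0.999, -0.044, -0.004]
ft_force: [-10.0, -1.0, 5.9]
grip_width: 0.002
grip_force: 5.0
```

servo_tool:
  xyz:
    - [1.5,0,0]
    - [1.5,0,0]
    - [0,0,0]
    - [0,0,0]
  roll: [0,0,0,0]

```text
time: 14.47
tcp_pos: [562.1, -149.2, 167.1]
tool_rot: [0.0, 0.999, -0.044, -0.007]
ft_force: [-14.6, -1.0, 8.7]
grip_width: -0.001
grip_force: 8.2
```

It hits the same hard stop with no further travel, so it is home. I'm retreating.

servo_tool:
  xyz:
    - [-8,0.5,0]
    - [-15,1.3,0]
    - [-20,1.7,0]
    - [-10,0,20]
    - [0,0,30]
    - [0,-10,30]
    - [-15,-25,20]
    - [-15,-30,0]
    - [-15,-30,0]
    - [-15,-30,0]
    - [-15,-30,0]
    - [-15,-30,0]
  roll: [0,0,0,0,0,0,0,0,0,0,0,0]

```text
time: 15.47
tcp_pos: [424.2, -332.0, 267.7]
tool_rot: [0.0, 0.999, -0.045, 0.001]
ft_force: [0.3, -0.9, 0.4]
grip_width: 0.0
grip_force: 0.0
```

servo_tool:
  xyz:
    - [-10,-25,0]
    - [-10,-25,0]
    - [-10,-25,0]
    - [0,0,0]
    - [0,0,0]
    - [0,0,0]
  roll: [0,0,0,0,0,0]

```text
time: 15.97
tcp_pos: [394.9, -405.1, 267.2]
tool_rot: [-0.0, 0.999, -0.045, 0.0]
ft_force: [0.4, 0.6, 0.2]
grip_width: -0.001
grip_force: 0.0
```

Run:
```python
from h import *
for n,(u,v) in(("top",(403,209)),("scene",(186,207))):
    m=(grab_frame(n)["img"].max(2)<62).astype(np.uint8); k=cv2.morphologyEx(m,cv2.MORPH_OPEN,np.ones((5,5),np.uint8)); _,l,st,c=cv2.connectedComponentsWithStats(k)
    print(n,c[l[v,u]].round(1),st[l[v,u]])
print(finish_job())
```

```text
top [401.9 208.7] [392 200  21  18 299]
scene [186.  207.8] [178 200  17  17 241]
the job is handed in; nothing more can be done
None
```

The lever is against the closed end of the blue-marked slot (stem about 26 mm from the mark by camera, limit 28 mm), the arm is clear, and the job was handed in at about 16 s; no verdict was returned.

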